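# Right the toppled syrup bottle and tuck the carton shut

### The job

One of the three syrup bottles in the open cardboard carton has toppled against its neighbour: stand it upright again in its place between the other two. Then close the carton's lid fully, with the tuck tab folded in so that it sits inside the carton, behind the front panel. All three bottles must be left standing upright in the carton, and the other things on the table left where they are.

Things in the scene. Friction and masses are not known exactly. Their poses are not given: they have to be found in the camera images.
- carton: Open brown cardboard carton fixed to the table, outside 223 (x) x 120 (y) x 132 mm (z, rim). Origin: centre of its underside; x along the lane of bottles, front panel at -y (inner face y = -56 mm, outer -60), lid hinged at +y, z up. Inside 207 x 112 mm; floor 4 mm thick, ends 8. Inserts along both long walls, up to z = 46 mm, leave a lane 62 mm wide; above them the full width is free.
- lid (a joint): Angle of the lid, a 219 x 110 x 4 mm cardboard panel hinged along the top of the back panel: 0 = shut, 1.57 = upright, at most 2.9 = thrown back; starts at 2.35 to 2.7. The stiff crease holds it at any angle; it takes about 0.085 N m (1 N at its free edge) to move.
- tab (a joint): Fold of the tuck tab (194 mm wide, 30 long, 3 thick) on the lid's free edge: 0 = in line with the lid, 1.57 = square to it, pointing down when the lid is shut; at most 2.1; starts at 0.95 to 1.25. It stays as left (0.012 N m to move). Below about 1.5 it comes down on or outside the front panel; folded to 1.6 to 2.0 it goes down inside.
- lid_hinge (a point): Middle of the lid's hinge line: in the carton's frame x = 0, y = 58, z = 134 mm, running along x. In the lid's plane, at mid thickness.
- lid_crease (a point): Middle of the crease between lid and tab, on the lid's free edge, 110 mm from the hinge line, at mid thickness. With the lid shut it lies at y = -52, z = 134 mm in the carton's frame.
- tab_edge (a point): Middle of the tab's free edge, 30 mm from the crease.
- tipped_bottle: The toppled amber bottle, mid-lane: leans about 42 degrees towards the carton's +x, cap against that neighbour, foot against the other. 280 g (0.7 to 1.4 times that for the toppled one), 122 mm tall: body 54 mm in diameter up to 77 mm, then narrowing to a 25 mm neck at 90 mm; black cap 30 mm in diameter from 102 mm up. Origin: centre of its underside; z along its axis to the cap.
- bottle_near: Amber glass bottle standing at the carton's -x end, 76 mm from its middle. 280 g, 122 mm tall: body 54 mm in diameter up to 77 mm, then narrowing to a 25 mm neck at 90 mm; black cap 30 mm in diameter from 102 mm up. Origin: centre of its underside; z along its axis to the cap.
- bottle_far: Amber glass bottle standing at the carton's +x end, 76 mm from its middle. 280 g, 122 mm tall: body 54 mm in diameter up to 77 mm, then narrowing to a 25 mm neck at 90 mm; black cap 30 mm in diameter from 102 mm up. Origin: centre of its underside; z along its axis to the cap.
- mug: Bystander: yellow ceramic mug with black dots on its rim, 84 mm in diameter, 95 mm tall, on the table in front of the carton. Origin: centre of its underside.
- saucer: Bystander: white saucer, 140 mm in diameter, 18 mm high. Origin: centre of its underside.
- teaspoon: Bystander: steel teaspoon, 140 mm long, lying on the table.
- sugar_jar: Bystander: pale glass sugar jar with a steel lid, 76 mm in diameter, 100 mm tall. Origin: centre of its underside.
- pepper_mill: Bystander: turned wooden pepper mill, 54 mm in diameter, 157 mm tall. Origin: centre of its underside.
- coffee_can: Bystander: steel coffee can, 90 mm in diameter, 130 mm tall. Origin: centre of its underside.
- milk_jug: Bystander: white milk jug, 76 mm in diameter, 100 mm tall. Origin: centre of its underside.
Mind the look-alikes: they are no part of the job. Leave any green look-alike of the bottle_far alone. What is shaped like the tipped_bottle but pink or yellow is not meant.

How it is judged:
On the way, in this order (a step that is already met when the one before it is completed fails the run):
1. the toppled bottle stands upright on the carton's floor, between its neighbours (angle between tipped_bottle's own z axis and vertical below 0.12 rad and x of tipped_bottle in the frame of carton between -0.085 and 0.085 m and y of tipped_bottle in the frame of carton between -0.02 and 0.02 m and z of tipped_bottle in the frame of carton between 0 and 0.01 m), for 0.3 s.
2. the lid is shut with its tab inside, behind the front panel (value of joint lid below 0.06 rad and y of tab_edge in the frame of carton above -0.055 m and z of tab_edge in the frame of carton below 0.114 m), for 0.2 s.
At the end, for the whole second after the job is handed in: The lid is shut (joint below 0.06 rad), the tab's edge is inside the front panel (carton y above -55 mm) and at least 18 mm below the rim, and all three bottles stand on the carton's floor in the lane, within 0.12 rad of upright (all of step 1 and all of step 2 and angle between each of bottle_near, bottle_far's own z axis and vertical below 0.12 rad and x of bottle_near in the frame of carton between -0.11 and 0.11 m and y of bottle_near in the frame of carton between -0.02 and 0.02 m and z of bottle_near in the frame of carton between 0 and 0.01 m and x of bottle_far in the frame of carton between -0.11 and 0.11 m and y of bottle_far in the frame of carton between -0.02 and 0.02 m and z of bottle_far in the frame of carton between 0 and 0.01 m); the robot touches nothing.
It fails at once if a neighbouring bottle is knocked over (angle between any of bottle_near, bottle_far's own z axis and vertical above 0.5 rad).
It fails at once if another thing on the table is shifted by more than 40 mm (distance of any of mug, saucer, teaspoon, sugar_jar, pepper_mill, coffee_can, milk_jug from where it was at the start of the episode above 0.04 m).
It also fails if it takes over 72 s, if anything falls off the work surface, if the arm or the gripper's body presses on something with over 40 N, if the wrist force passes 120 N, or if a joint passes its speed limit or range.

### The arm

A 6-joint arm with a two-finger parallel gripper is mounted at the origin on the work surface. World frame = base frame: x ahead of the robot, y to its left, z up, the work surface at z = 0. Lengths are in m, angles in rad, forces in N, time in s.
With the tool pointing down it reaches from about 0.375 to 0.75 m from the base axis. Payload 9 kg.
Tool frame: the origin (TCP) lies between the finger pads; the fingertips stand 25 mm ahead of it and the grasp point (between the pads) lies 6 mm ahead of it; z points along the fingers, y is the line along which they close (so a half turn about z gives the same grasp; the last joint's range is limited). The gripper opens to 85 mm and grips with 20 to 120 N. Pads are 22 mm wide; open, the fingers measure 114 mm over their backs; the gripper's body (76 mm by 85 mm) begins 54 mm behind the grasp point. The pads swing forward as they close: fully open they stand 13 mm farther back than shut.
Start: joints at [1.129, 0.104, 0.097, 1.564, 0, 1.353], TCP at [0.133, 0.585, 0.256] pointing down, gripper open.
Joint ranges: [-2.99, 2.99], [-0.84, 1.86], [-1.1, 1.16], [-1.84, 2.11], [-1.51, 1.56], [-3.14, 3.14]. Speed limits (rad/s): [2.22, 2.22, 2.57, 3.14, 3.14, 3.14].

### API

Orientations are given as a rotation vector (axis times angle).
In Python, from station import bot gives the robot as it stands.
- The arm moves only by the shell command python3 -m creep 'ROWS' [FORCE]. ROWS is JSON, a list of rows, each a list of 5 numbers: the shift along the tool's x, y, z in units of 0.12 m (1.0 is 0.12 m), then the turn about the tool's z in units of 90 degrees (1.0 is 90 degrees), then the closure, from 0 (fully open) to 1 (shut). In form: [[tx, ty, tz, yaw, claw], ...]. A call has 1 to 8 rows; each row is the pose to reach, as a shift and turn from the pose commanded when the call began, along the tool's axes at that moment; what a row does not reach only later rows make up. A row lasts 1/8 s, in which the tool goes at most 62.5 mm and 10.7 degrees, less where a joint would pass 70% of its speed; a pose out of reach is approached as far as the arm can. A call with a number of a shift or a turn outside -1 to 1 is refused whole. A call with a gripper value outside its range is refused whole. The fingers move at their own pace and stop on an object; FORCE is the grip in N (left out, the last holds). Time passes only in rows, so rows that repeat a pose let the fingers close. It gives the time, the measured TCP pose, the force, the opening and the grip force at its end, in the units of the state.
- bot.get_state(): the state, without advancing time (a new reading comes with each control period).
- bot.capture(name): name is "side" or "top" or "wrist"; returns the picture (480x640x3 uint8, red, green, blue); there is no depth.
- bot.camera_info(name): a dict with "fx", "fy", "cx", "cy" (pixels), "rvec" (rotation vector, rad) and "tvec" (3), from world to camera coordinates, as OpenCV has them; the wrist camera has in their place "mount" (4x4, takes a point from camera to tool coordinates, whose origin is the TCP and whose axes are the flange's). Camera axes: x right, y down, z forward; pixel columns grow to the right and rows downward; lengths in m; the calibration is good to about 2 mm. A picture is of the moment at which its call begins: read the wrist's pose just before it. camera_info takes no time and is no camera call.
- bot.hand_in(): hands the job in; it is judged then, once.
The state is a dict: "time": time; "joints": joint angles; "joint_vel": joint speeds; "joint_torque": joint torques, N m; "position": TCP position; "tool_rot": TCP orientation; "ft_force": force on the tool from outside, world axes, zero at the start; "moment": the same for the moment, N m; "finger_gap": finger opening in m; "finger_force": force on a finger pad.
Only numpy, scipy, OpenCV 4.12 (cv2) and the standard library are available. Lean on these libraries where they do the work, as an engineer would, in place of code of your own. Each camera call takes 0.05 s, during which the arm holds its last target. There are 200 camera calls.

## Working session

There is one attempt and no reset: what is moved stays moved. The work goes in short steps, Python scripts to look and compute and a shell command to move; the robot and the scene stay as the last step left them, time stands still between calls to the robot, and variables do not carry over. Pictures are saved under pics/ and viewed, at most 10 in all, crops included, and the job is handed in when it is done.

```bash
ls; mkdir -p pics; python3 - <<'E'
from station import bot
import cv2
s=bot.get_state();print({k:(s[k]) for k in('time','position','tool_rot','finger_gap')})
for n in('side','top','wrist'):
    im=bot.capture(n);cv2.imwrite(f'pics/{n}0.png',im[:,:,::-1]);print(n,bot.camera_info(n))
E
```

```text
pics
{'time': 0.0, 'position': array([0.13301598, 0.58478059, 0.25553343]), 'tool_rot': array([-3.50754426e-01, -3.12149163e+00,  1.90014742e-03]), 'finger_gap': 0.08552471211899523}
side {'fx': 610.9929440256373, 'fy': 610.9929440256373, 'cx': 320.0971091539796, 'cy': 243.78493262729103, 'rvec': array([ 0.17513644, -2.88153818,  1.08023209]), 'tvec': array([0.54964141, 0.14472881, 1.45207011])}
top {'fx': 436.9033140523216, 'fy': 436.9033140523216, 'cx': 318.75723699274863, 'cy': 238.86454486299613, 'rvec': array([ 2.04390863, -2.16762204,  0.25609395]), 'tvec': array([0.01590656, 0.57732246, 0.94024793])}
wrist {'fx': 361.16442080549325, 'fy': 361.16442080549325, 'cx': 311.26116441388666, 'cy': 242.31182187850615, 'mount': array([[-1.44880892e-04, -9.61840409e-01, -2.73611050e-01,
         6.85649732e-02],
       [ 9.99999495e-01,  1.32752158e-04, -9.96184946e-04,
        -7.09460795e-04],
       [ 9.94493393e-04, -2.73611056e-01,  9.61839904e-01,
        -1.17578473e-01],
       [ 0.00000000e+00,  0.00000000e+00,  0.00000000e+00,
         1.00000000e+00]])}
```

View pics/top0.png

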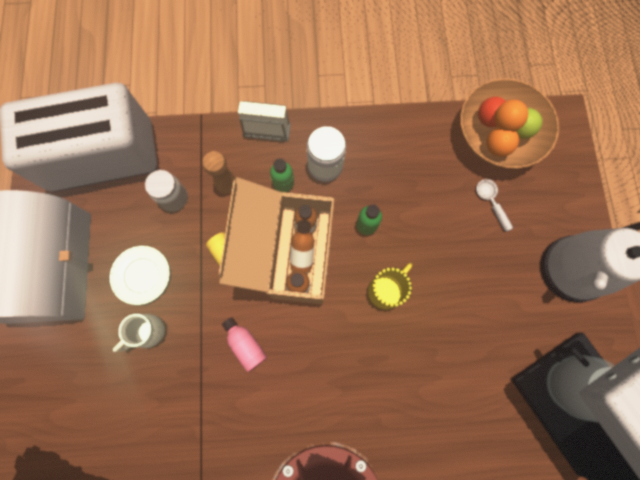

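View pics/side0.png

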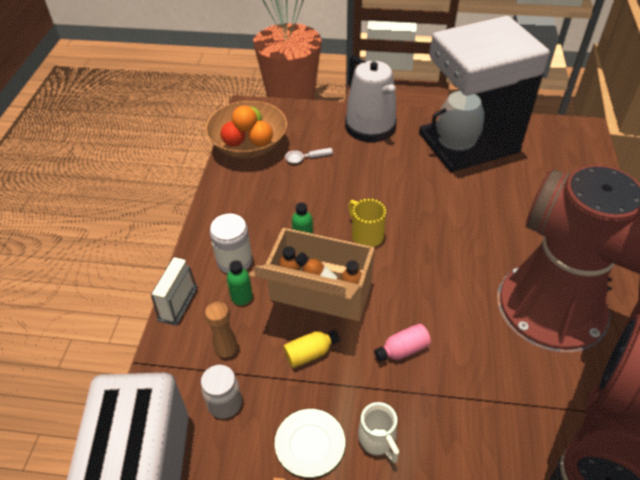

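Candidates: the amber bottles in the carton at top-view (305,213), (302,250) and (297,283). Look-alikes are green at (282,175) and (370,219), pink at (245,345), and yellow at (218,248). My choice is the amber middle one at (302,250), with a close crop next to check it.

```bash
python3 - <<'E'
import cv2,numpy as np
t=cv2.imread('pics/top0.png')[165:315,205:355]
s=cv2.imread('pics/side0.png')[220:330,250:385]
t=cv2.resize(t,(600,600)[:2],interpolation=cv2.INTER_CUBIC)
cv2.imwrite('pics/topc.png',t)
cv2.imwrite('pics/sidec.png',cv2.resize(s,None,fx=5,fy=5,interpolation=cv2.INTER_CUBIC))
E
```

```text
(no output)
```

View pics/topc.png

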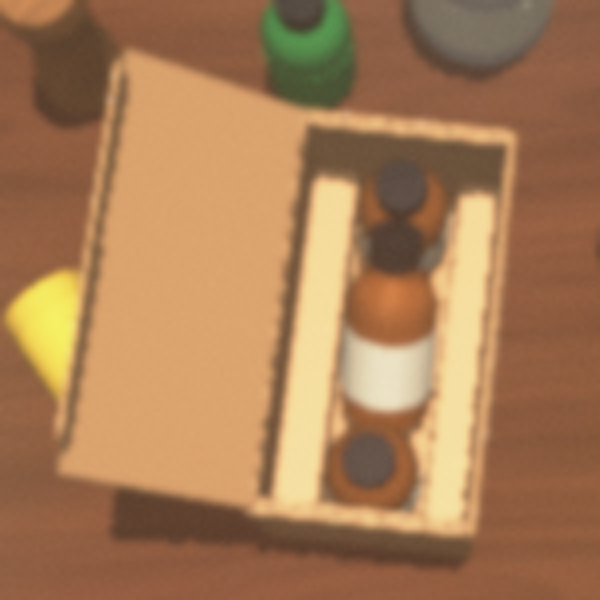

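View pics/sidec.png

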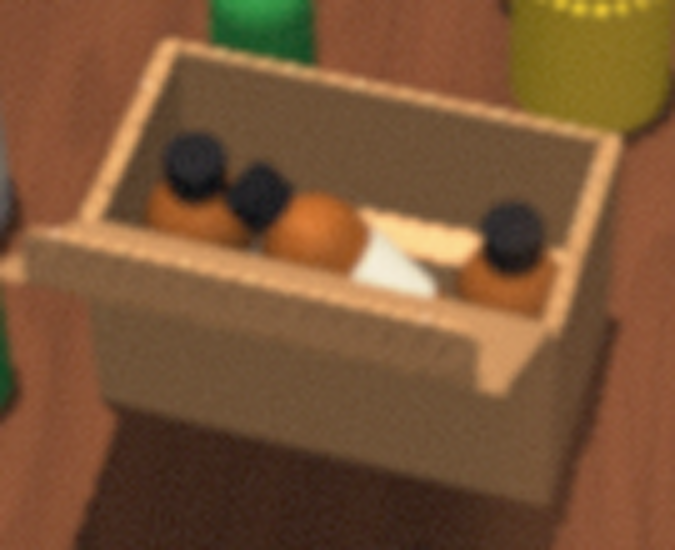

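The crops confirm it. The amber bottle with the label leans from foot (385,415) to cap (395,245) in the top crop, and its cap rests against the far amber bottle. Next I fit the carton, lid and bottle poses.

```bash
cat > h.py <<'E'
import numpy as np,cv2
from station import bot
from scipy.optimize import least_squares
from scipy.spatial.transform import Rotation as R
def proj(n,P):
    c=bot.camera_info(n);K=np.array([[c['fx'],0,c['cx']],[0,c['fy'],c['cy']],[0,0,1]])
    return cv2.projectPoints(np.atleast_2d(np.array(P,float)),c['rvec'],c['tvec'],K,None)[0][:,0]
def c2w(p,P):
    P=np.atleast_2d(P);c,s=np.cos(p[2]),np.sin(p[2])
    return np.c_[p[0]+c*P[:,0]-s*P[:,1],p[1]+s*P[:,0]+c*P[:,1],P[:,2]]
def lid(a,x,r=.110): return [x,.058-r*np.cos(a),.134+r*np.sin(a)]
def tab(a,f,x,r=.03):
    q=lid(a,x);return [x,q[1]-r*np.cos(a-f),q[2]+r*np.sin(a-f)]
E
python3 - <<'E'
from h import *
T=lambda u,v:(205+u/4,165+v/4)
S=lambda u,v:(250+u/5,220+v/5)
obs=[('top',lambda q:[.1115,-.06,.132],T(516,132)),('top',lambda q:[-.1115,-.06,.132],T(474,527)),('top',lambda q:[-.1115,.06,.132],T(255,507)),
('side',lambda q:[.1115,-.06,.132],S(172,42)),('side',lambda q:[-.1115,-.06,.132],S(620,138)),
('side',lambda q:[.1115,.06,0],S(112,405)),('side',lambda q:[-.1115,.06,0],S(548,505)),
('top',lambda q:lid(q[3],.1095),T(125,50)),('top',lambda q:lid(q[3],-.1095),T(60,470)),
('side',lambda q:lid(q[3],.1095),S(2,270)),('side',lambda q:lid(q[3],-.1095),S(497,393)),
('side',lambda q:tab(q[3],q[4],.097),S(32,230))]
f=lambda q:np.concatenate([proj(n,c2w(q,g(q)))[0]-o for n,g,o in obs])
r=least_squares(f,[.6,.0,0,2.5,1.1]);print(r.x.round(4));print(r.fun.reshape(-1,2).round(1).tolist())
q=r.x;np.save('carton.npy',q[:3])
# cap-top centres: near/far bottles, tipped
for nm,uv in(('near',(368,460)),('far',(402,187))):
    g=least_squares(lambda p:proj('top',c2w(q,[p[0],p[1],.126]))[0]-T(*uv),[0,0]);print(nm,g.x.round(4))
# tipped: predicted foot/cap
from math import sin,cos,radians as d
for n in('top','side'):
  a=d(42)
  # foot lower rim corner at floor: origin z=.004+.027 sin a
  for h in (0,.05,.112): 
    P=c2w(q,[-.049+.027*cos(a)*1+h*sin(a),0,.004+.027*sin(a)+h*cos(a)]);print(n,h,P.round(3),(proj(n,P)[0]-[205,165])*4 if n=='top' else (proj(n,P)[0]-[250,220])*5)
E
```

```text
[ 0.5505  0.021  -0.164   2.4905  1.1641]
[[0.4, 0.6], [0.6, 3.4], [-1.9, 2.3], [-2.5, -1.4], [-0.5, -1.1], [-3.3, -1.8], [-0.8, -0.4], [-0.3, 1.2], [-0.6, 2.2], [-1.9, 0.7], [1.1, -0.3], [-2.4, -1.5]]
near [-0.0749  0.0013]
far [0.0765 0.0001]
top 0 [[0.522 0.026 0.022]] [386.34016889 407.1505534 ]
top 0.05 [[0.555 0.02  0.059]] [390.89773411 339.51186641]
top 0.112 [[0.596 0.014 0.105]] [396.92202435 250.10555779]
side 0 [[0.522 0.026 0.022]] [409.43413818 337.19985735]
side 0.05 [[0.555 0.02  0.059]] [341.43059658 274.21291249]
side 0.112 [[0.596 0.014 0.105]] [254.27762189 193.48918131]
```

```bash
cat >> h.py <<'E'
q=np.load('carton.npy') if __import__('os').path.exists('carton.npy') else None
def goto(P,yaw=True):
    """tool-axis shift (units of .12 m) and yaw (units 90deg) to put TCP at carton point P, tool y along carton y"""
    s=bot.get_state();M=R.from_rotvec(s['tool_rot']).as_matrix();w=c2w(q,P)[0]-s['position']
    cy=c2w(q,[0,1,0])[0]-c2w(q,[0,0,0])[0]
    l=M.T@cy;a=np.arctan2(-l[0],l[1]);a=(a+np.pi/2)%np.pi-np.pi/2
    print('t',round(s['time'],2),'carton',w2c(s['position']).round(4),'F',s['ft_force'].round(1),'gap',round(s['finger_gap'],4),'shift',(M.T@w/.12).round(3),'yaw',round(a/(np.pi/2),3),'j6',s['joints'][5].round(2))
def w2c(P):
    c,s=np.cos(q[2]),np.sin(q[2]);d=np.array(P)-[q[0],q[1],0];return np.array([c*d[0]+s*d[1],-s*d[0]+c*d[1],d[2]])
E
python3 - <<'E'
from h import *
goto([.046,0,.32])
print(R.from_rotvec(bot.get_state()['tool_rot']).as_matrix().round(2))
E
```

```text
t 0.15 carton [-0.5039  0.4881  0.2557] F [ 0.7 -0.1  0.4] gap 0.0853 shift [-4.817 -3.787 -0.533] yaw -0.038 j6 1.35
[[-0.98  0.22 -0.  ]
 [ 0.22  0.98 -0.  ]
 [ 0.   -0.   -1.  ]]
```

```bash
python3 -m creep '[[0,0,-0.6,0,0],[0,0,-0.6,0,0]]'
python3 -m creep '[[-0.96,-0.76,0,0,0.4],[-0.96,-0.76,0,0,0.4],[-0.96,-0.76,0,0,0.4]]' 20
python3 -m creep '[[-0.96,-0.76,0,0,0.4],[-0.96,-0.76,0,0,0.4],[-0.96,-0.76,0,0,0.4]]'
python3 -m creep '[[-0.96,-0.76,0,0,0.4],[-0.96,-0.76,0,0,0.4],[-0.96,-0.76,0,0,0.4]]'
python3 -c 'from h import *;goto([.046,0,.32])'
```

```text
time: 0.4
position: [0.1335, 0.5858, 0.3324]
tool_rot: [0.351, 3.12, 0.008]
ft_force: [0.3, -0.3, 1.2]
finger_gap: 0.0857
finger_force: 0.0
time: 0.78
position: [0.2268, 0.4686, 0.3282]
tool_rot: [0.354, 3.121, -0.0]
ft_force: [-1.1, 0.5, -0.4]
finger_gap: 0.0513
finger_force: 0.0
time: 1.15
position: [0.319, 0.3539, 0.3281]
tool_rot: [0.355, 3.121, -0.0]
ft_force: [0.1, 1.0, 0.2]
finger_gap: 0.0511
finger_force: 0.0
time: 1.52
position: [0.411, 0.2391, 0.3278]
tool_rot: [-0.356, -3.121, 0.001]
ft_force: [0.0, 1.2, -0.0]
finger_gap: 0.0511
finger_force: 0.0
t 1.52 carton [-0.1733  0.1924  0.3278] F [ 0.   1.2 -0. ] gap 0.0511 shift [-1.924 -1.485  0.066] yaw -0.04 j6 0.48
```

```bash
python3 -m creep '[[-0.96,-0.74,0,-0.04,0.4],[-0.96,-0.74,0,-0.04,0.4],[-0.96,-0.74,0,-0.04,0.4]]'
python3 -m creep '[[-0.9,-0.68,0,0,0.4],[-0.9,-0.68,0,0,0.4],[-0.9,-0.68,0,0,0.4]]'
python3 - <<'E'
from h import *
goto([.046,0,.26])
bot.capture('wrist')
im=bot.capture('wrist');cv2.imwrite('pics/w1.png',im[:,:,::-1])
s=bot.get_state();M=R.from_rotvec(s['tool_rot']).as_matrix();c=bot.camera_info('wrist')
def pw(P):
    l=np.linalg.inv(c['mount'])@np.r_[M.T@(c2w(q,P)[0]-s['position']),1]
    return (c['fx']*l[0]/l[2]+c['cx'],c['fy']*l[1]/l[2]+c['cy'])
for n,P in dict(near=[-.076,0,.126],far=[.076,0,.126],tip=[.0524,0,.113],c1=[.1115,-.06,.132],c2=[-.1115,-.06,.132],c3=[-.1115,.06,.132],c4=[.1115,.06,.132]).items(): print(n,np.round(pw(P),1))
E
```

```text
time: 1.9
position: [0.5035, 0.1268, 0.3274]
tool_rot: [-0.257, -3.13, 0.0]
ft_force: [-0.9, 0.0, -0.8]
finger_gap: 0.0509
finger_force: 0.0
time: 2.28
position: [0.5969, 0.0293, 0.3264]
tool_rot: [-0.257, -3.129, -0.0]
ft_force: [-0.5, 1.0, -0.5]
finger_gap: 0.0513
finger_force: 0.0
t 2.27 carton [0.0444 0.0157 0.3264] F [-0.5  1.  -0.5] gap 0.0513 shift [-0.014 -0.131  0.554] yaw 0.0 j6 -0.01
near [291.2  75.6]
far [293.4 253.9]
tip [293.8 225.9]
c1 [229.6 291.8]
c2 [212.3  23.9]
c3 [368.2  24.2]
c4 [357.5 292.1]
```

View pics/w1.png

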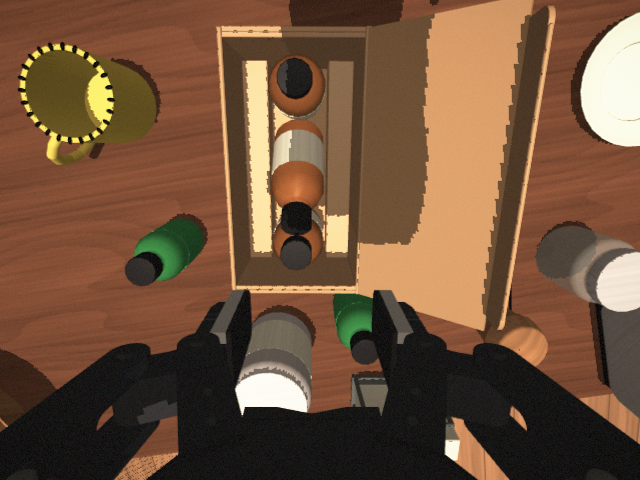

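The wrist view agrees with the fit to about 2 mm: near cap (294,77), tipped cap (296,220), far cap (296,252). I'll correct the carton by 1.8 mm in y and descend over the tipped cap.

```bash
python3 -c '
from h import *
q[:2]=c2w(q,[0,.0018,0])[0,:2];np.save("carton.npy",q);goto([.046,0,.2])'
python3 -m creep '[[-0.01,-0.115,0.4,0,0.4],[-0.01,-0.115,0.9,0,0.4],[-0.01,-0.115,0.9,0,0.4]]'
python3 -c 'from h import *;goto([.046,0,.111])'
```

```text
t 2.38 carton [0.0429 0.0157 0.3276] F [-0.   1.2 -0.5] gap 0.0514 shift [-0.027 -0.131  1.063] yaw 0.001 j6 -0.0
time: 2.75
position: [0.5906, 0.0199, 0.2156]
tool_rot: [-0.249, -3.122, -0.002]
ft_force: [-0.8, 0.6, 0.9]
finger_gap: 0.0511
finger_force: 0.0
t 2.75 carton [0.0398 0.0036 0.2156] F [-0.8  0.6  0.9] gap 0.0511 shift [-0.06  -0.031  0.871] yaw 0.003 j6 -0.03
```

```bash

python3 -m creep '[[-0.03,-0.02,0.4,0,0.4],[-0.03,-0.02,0.87,0,0.4],[-0.03,-0.02,0.87,0,0.4],[-0.03,-0.02,0.87,0,0.4]]'
python3 -c 'from h import *;goto([.046,0,.111])'
```

```text
time: 3.25
position: [0.5996, 0.0151, 0.1204]
tool_rot: [0.251, 3.127, -0.001]
ft_force: [0.1, -0.1, 1.1]
finger_gap: 0.0512
finger_force: 0.0
t 3.25 carton [0.0493 0.0003 0.1204] F [ 0.1 -0.1  1.1] gap 0.0512 shift [ 0.028 -0.003  0.078] yaw 0.002 j6 -0.03
```

```bash

python3 -m creep '[[0.03,0,0.07,0,0.4],[0.03,0,0.07,0,0.4],[0.03,0,0.07,0,0.8],[0.03,0,0.07,0,0.8],[0.03,0,0.07,0,0.8]]' 20
python3 -c 'from h import *;goto([.046,0,.111])'
```

```text
time: 3.88
position: [0.5949, 0.0153, 0.1083]
tool_rot: [0.253, 3.13, -0.0]
ft_force: [2.4, 0.0, 5.3]
finger_gap: 0.029
finger_force: 23.2
t 3.88 carton [ 0.0447 -0.0003  0.1083] F [2.4 0.  5.3] gap 0.029 shift [-0.011  0.002 -0.022] yaw 0.002 j6 -0.03
```

```bash

python3 -m creep '[[0.05,0,-0.07,0,0.8],[0.12,0,-0.12,0,0.8],[0.2,0,-0.15,0,0.8],[0.28,0,-0.16,0,0.8],[0.36,0,-0.16,0,0.8],[0.44,0,-0.16,0,0.8],[0.5,0,-0.16,0,0.8],[0.5,0,-0.16,0,0.8]]'
python3 - <<'E'
from h import *
goto([-.02,0,.125])
im=bot.capture('side')[225:325,250:385];im2=bot.capture('wrist')[0:320,140:440]
a=cv2.resize(im,None,fx=4,fy=4,interpolation=3);b=cv2.resize(im2,(240,256))
o=np.zeros((400,780,3),np.uint8);o[:,:540]=a;o[:256,540:]=b
cv2.imwrite('pics/c1.png',o[:,:,::-1])
E
```

```text
time: 4.88
position: [0.5344, 0.0252, 0.1266]
tool_rot: [-0.252, -3.131, -0.0]
ft_force: [0.8, 0.2, -3.7]
finger_gap: 0.0294
finger_force: 20.1
t 4.88 carton [-0.0165 -0.0004  0.1266] F [ 0.8  0.2 -3.7] gap 0.0294 shift [0.029 0.003 0.013] yaw 0.002 j6 -0.04
```

View pics/c1.png

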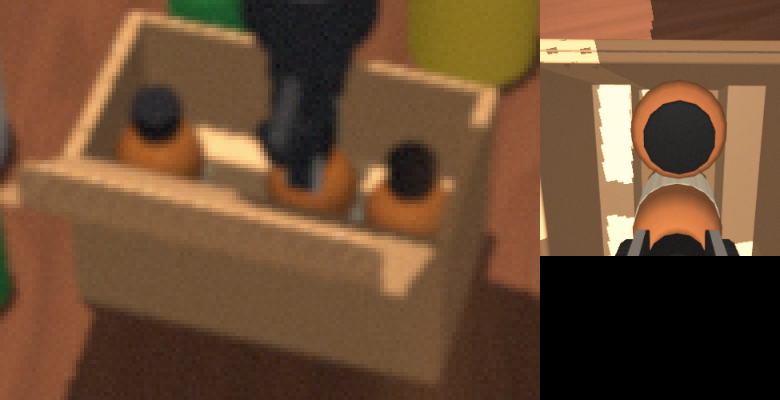

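The bottle now hangs nearly upright between its neighbours: side crop body at (315,185), cap in the fingers. I'll centre it and set it down.

```bash

python3 -m creep '[[-0.06,0,0,0,0.8],[-0.12,0,0.03,0,0.8],[-0.12,0,0.06,0,0.8],[-0.12,0,0.08,0,0.8],[-0.12,0,0.08,0,0.8]]'
python3 -c 'from h import *;goto([0,0,.117])'
```

```text
time: 5.6
position: [0.5521, 0.0222, 0.1212]
tool_rot: [0.252, 3.125, -0.001]
ft_force: [-3.9, 0.4, 23.0]
finger_gap: 0.0292
finger_force: 24.5
t 5.6 carton [ 0.0014 -0.0004  0.1212] F [-3.9  0.4 23. ] gap 0.0292 shift [0.011 0.004 0.035] yaw 0.002 j6 -0.04
```

```bash

python3 -m creep '[[0.01,0,-0.03,0,0.8],[0.01,0,-0.03,0,0.8],[0.01,0,-0.03,0,0.55],[0.01,0,-0.03,0,0.45],[0.01,0,-0.03,0,0.4],[0.01,0,-0.03,0,0.4],[0.01,0,-0.3,0,0.4],[0.01,0,-0.8,0,0.4]]'
python3 -m creep '[[0,0,-0.4,0,0.4],[0,0,-0.8,0,0.4],[0,0,-0.8,0,0.4]]'
python3 - <<'E'
from h import *
goto([0,0,.3])
im=bot.capture('side')[225:325,250:385];im2=bot.capture('wrist')[0:340,140:540]
a=cv2.resize(im,None,fx=3,fy=3,interpolation=3);
o=np.zeros((340,805,3),np.uint8);o[:300,:405]=a;o[:,405:]=im2
cv2.imwrite('pics/c2.png',o[:,:800,::-1])
E
```

```text
time: 6.6
position: [0.5465, 0.0232, 0.2118]
tool_rot: [-0.252, -3.127, -0.001]
ft_force: [1.3, -0.0, -0.0]
finger_gap: 0.0511
finger_force: 0.0
time: 6.98
position: [0.5494, 0.0226, 0.3134]
tool_rot: [0.252, 3.125, -0.001]
ft_force: [-0.1, -0.1, -1.0]
finger_gap: 0.0514
finger_force: 0.0
t 6.97 carton [-0.0014 -0.0004  0.3134] F [-0.1 -0.1 -1. ] gap 0.0514 shift [-0.011  0.003  0.112] yaw 0.002 j6 -0.04
```

View pics/c2.png

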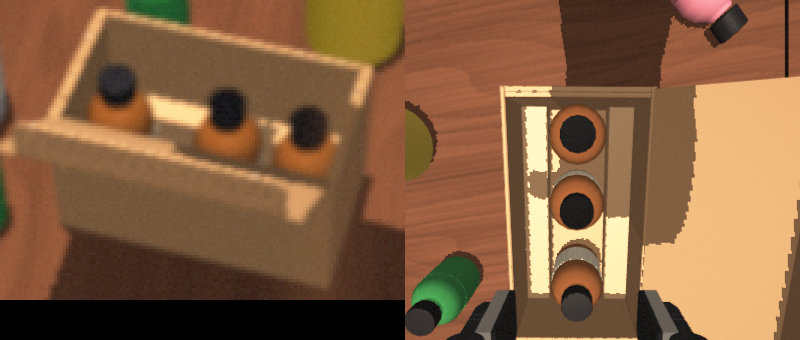

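All three bottles stand: side crop caps at (118,83), (228,108) and (307,125). Next is the tab. I'll move the closed fingers behind it on the +y side and fold it over towards the carton.

```bash

python3 -m creep '[[0,0.45,-0.08,0,1],[0,0.9,-0.08,0,1],[0,0.9,-0.08,0,1]]'
python3 -m creep '[[0,0.45,0,0,1],[0,0.7,0,0,1],[0,0.7,0,0,1]]'
python3 -c 'from h import *;goto([0,.188,.238])'
```

```text
time: 7.45
position: [0.5646, 0.1325, 0.3166]
tool_rot: [-0.246, -3.129, -0.001]
ft_force: [0.8, -0.4, -0.2]
finger_gap: 0.0003
finger_force: 0.0
time: 7.82
position: [0.5783, 0.2133, 0.3168]
tool_rot: [-0.249, -3.129, 0.001]
ft_force: [-0.1, -0.2, -0.3]
finger_gap: -0.0
finger_force: 0.0
t 7.83 carton [-0.004   0.1924  0.3168] F [-0.1 -0.2 -0.3] gap -0.0 shift [-0.035 -0.037  0.657] yaw 0.003 j6 0.3
```

```bash

python3 -m creep '[[-0.03,0,0.4,0,1],[-0.03,0,0.65,0,1],[-0.03,0,0.65,0,1],[-0.03,0,0.65,0,1]]'
python3 - <<'E'
from h import *
goto([0,.165,.238])
s=bot.get_state();M=R.from_rotvec(s['tool_rot']).as_matrix()
O=(200,190);im=bot.capture('side')[190:310,200:360];im=np.ascontiguousarray(cv2.resize(im,None,fx=5,fy=5,interpolation=3))
for P,c in [(M@[0,0,.025]+s['position'],(255,0,0)),(M@[0,.0145,.025]+s['position'],(255,255,0)),(c2w(q,lid(2.49,0))[0],(0,255,0)),(c2w(q,tab(2.49,1.16,0))[0],(0,0,255)),(c2w(q,tab(2.49,1.16,.097))[0],(0,0,255)),(c2w(q,lid(2.49,.1095))[0],(0,255,0)),(c2w(q,lid(2.49,-.1095))[0],(0,255,0)),(c2w(q,tab(2.49,1.16,-.097))[0],(0,0,255))]:
    u=(proj('side',P)[0]-O)*5;cv2.circle(im,(int(u[0]),int(u[1])),4,c,-1)
cv2.imwrite('pics/c3.png',im[:,:,::-1])
E
```

```text
time: 8.32
position: [0.5826, 0.211, 0.2419]
tool_rot: [0.254, 3.13, 0.0]
ft_force: [0.2, 0.6, 0.7]
finger_gap: -0.0001
finger_force: 0.0
t 8.32 carton [0.0006 0.1909 0.2419] F [0.2 0.6 0.7] gap -0.0001 shift [ 0.006 -0.215  0.033] yaw 0.001 j6 0.3
```

View pics/c3.png

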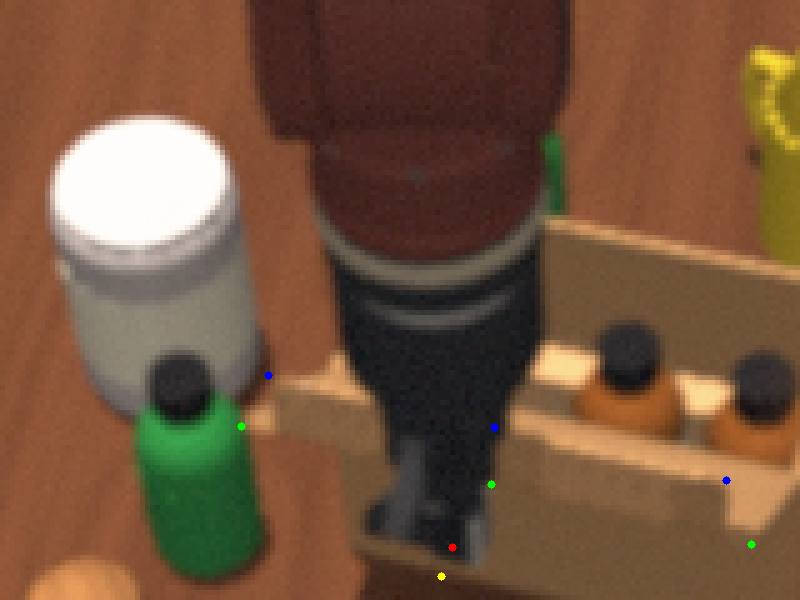

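```bash

python3 -m creep '[[0,-0.1,0.03,0,1],[0,-0.2,0.03,0,1],[0,-0.28,0.03,0,1],[0,-0.34,0.03,0,1],[0,-0.4,0.03,0,1],[0,-0.4,0.03,0,1]]'
python3 -c 'from h import *;goto([0,.19,.24])'
python3 -m creep '[[0,0.3,0,0,1],[0,0.4,-0.2,0,1],[0,0.4,-0.7,0,1],[0,0.4,-0.9,0,1],[0,0.4,-0.9,0,1]]'
python3 - <<'E'
from h import *
goto([0,.19,.24])
O=(220,230)
im=bot.capture('side')[230:310,220:360];im=np.ascontiguousarray(cv2.resize(im,None,fx=5.7,fy=5.7,interpolation=3))
cv2.imwrite('pics/c4.png',im[:,:,::-1])
for a in(2.4,2.47,2.54):
  for f in(1.16,1.6,1.8,2.0):
    print(a,f,*[((proj('side',c2w(q,tab(a,f,x)))[0]-O)*5.7).round() for x in(.097,-.097)],'crease',*[((proj('side',c2w(q,lid(a,x)))[0]-O)*5.7).round() for x in(.1095,-.1095)])
E
```

```text
time: 9.12
position: [0.5746, 0.164, 0.2372]
tool_rot: [0.253, 3.131, -0.0]
ft_force: [0.3, 0.1, -0.5]
finger_gap: 0.0001
finger_force: 0.0
t 9.12 carton [0.0004 0.1431 0.2372] F [ 0.3  0.1 -0.5] gap 0.0001 shift [ 0.002  0.39  -0.023] yaw 0.002 j6 0.22
time: 9.75
position: [0.5831, 0.2122, 0.3474]
tool_rot: [0.252, 3.128, 0.001]
ft_force: [-0.1, -0.7, -0.3]
finger_gap: 0.0
finger_force: 0.0
t 9.75 carton [0.0009 0.1921 0.3474] F [-0.1 -0.7 -0.3] gap 0.0 shift [ 0.011 -0.018  0.895] yaw 0.002 j6 0.3
2.4 1.16 [199. 170.] [722. 288.] crease [165. 232.] [747. 366.]
2.4 1.6 [212. 159.] [730. 275.] crease [165. 232.] [747. 366.]
2.4 1.8 [217. 159.] [732. 275.] crease [165. 232.] [747. 366.]
2.4 2.0 [221. 163.] [734. 278.] crease [165. 232.] [747. 366.]
2.47 1.16 [194. 193.] [716. 312.] crease [162. 252.] [743. 387.]
2.47 1.6 [207. 180.] [724. 297.] crease [162. 252.] [743. 387.]
2.47 1.8 [212. 179.] [727. 296.] crease [162. 252.] [743. 387.]
2.47 2.0 [216. 181.] [729. 298.] crease [162. 252.] [743. 387.]
2.54 1.16 [189. 217.] [711. 337.] crease [159. 272.] [740. 408.]
2.54 1.6 [202. 202.] [720. 320.] crease [159. 272.] [740. 408.]
2.54 1.8 [207. 199.] [723. 317.] crease [159. 272.] [740. 408.]
2.54 2.0 [212. 200.] [725. 317.] crease [159. 272.] [740. 408.]
```

View pics/c4.png

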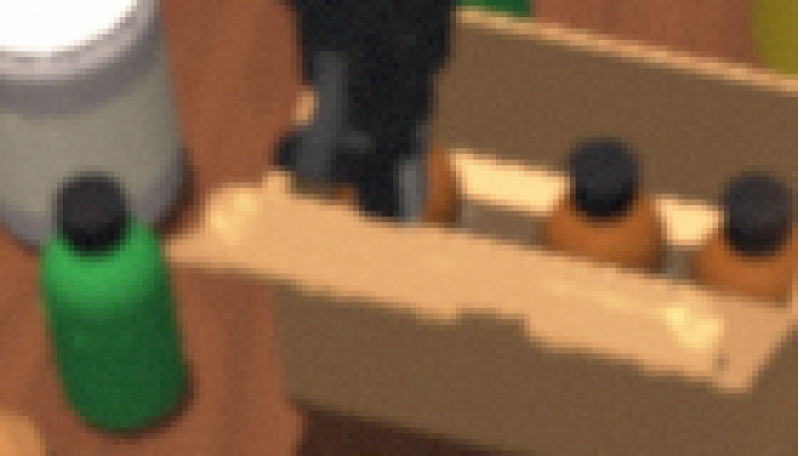

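The tab is folded over the lid: crease corners at (163,250) and (745,390), so the lid is at about 2.47 rad. The finger geometry puts the fold at 1.83–2.0. Now I'll lift the lid from behind.

```bash

python3 -m creep '[[0.01,0.05,0.5,0,1],[0.01,0.05,0.97,0,1],[0.01,0.05,0.97,0,1]]'
python3 -m creep '[[0,0,0.17,0,1],[0,0,0.17,0,1],[0,-0.2,0.17,0,1],[0,-0.3,0.17,0,1],[0,-0.45,0.17,0,1],[0,-0.6,0.17,0,1],[0,-0.75,0.17,0,1],[0,-0.75,0.17,0,1]]'
python3 -c 'from h import *;goto([0,.075,.225])'
```

```text
time: 10.18
position: [0.5782, 0.2175, 0.2217]
tool_rot: [-0.251, -3.12, 0.004]
ft_force: [0.3, 0.6, 0.4]
finger_gap: 0.0003
finger_force: 0.0
time: 11.18
position: [0.5712, 0.1334, 0.2226]
tool_rot: [0.246, 3.114, 0.017]
ft_force: [-18.8, 29.0, 68.5]
finger_gap: -0.0001
finger_force: 42.9
t 11.18 carton [0.002  0.1124 0.2226] F [-18.8  29.   68.5] gap -0.0001 shift [ 0.019 -0.312 -0.024] yaw 0.004 j6 0.16
```

The lid edge has ridden up against the linkage above the fingers and gives 68 N upward, so I'll raise the tool to put the contact near the tips.

```bash

python3 -m creep '[[0,0.05,-0.1,0,1],[0,0.05,-0.22,0,1],[0,0.05,-0.3,0,1],[0,0.05,-0.3,0,1]]'
python3 - <<'E'
from h import *
goto([0,.1,.25])
for n in('side','top'): cv2.imwrite(f'pics/{n}5.png',bot.capture(n)[:,:,::-1])
O=(200,190);S=cv2.imread('pics/side5.png')[190:320,210:380];T=cv2.imread('pics/top5.png')[170:310,200:340]
o=np.zeros((600,800,3),np.uint8);o[:340,:444]=cv2.resize(S,(444,340),interpolation=3);o[:356,444:]=cv2.resize(T,(356,356),interpolation=3)
w=bot.capture('wrist');o[356:,444:]=cv2.resize(w[:,:,::-1],(356,244))
cv2.imwrite('pics/c5.png',o)
E
```

```text
time: 11.68
position: [0.5689, 0.1346, 0.2447]
tool_rot: [0.253, 3.131, 0.0]
ft_force: [0.0, 0.0, -0.4]
finger_gap: 0.0001
finger_force: 0.0
t 11.68 carton [-0.0004  0.1133  0.2447] F [ 0.   0.  -0.4] gap 0.0001 shift [-0.003 -0.111 -0.044] yaw 0.002 j6 0.17
```

View pics/c5.png

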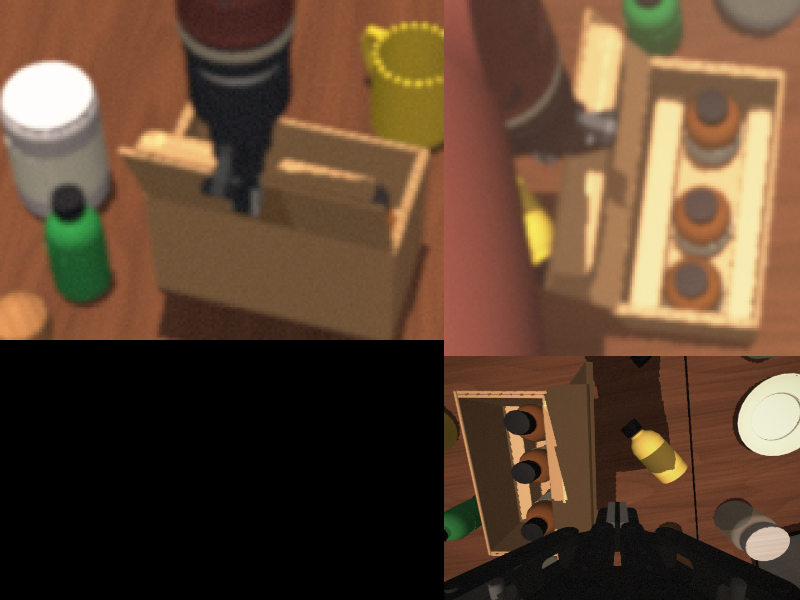

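```bash
python3 - <<'E'
from h import *
o=[(257.1,247.4),(358.6,285)]
for a in np.arange(1.75,2.3,.1): print(round(a,2),[proj('side',c2w(q,lid(a,x)))[0].round(1).tolist() for x in(.1095,-.1095)], np.round(lid(a,0),3))
E
```

```text
1.75 [[257.8, 238.5], [359.3, 260.7]] [0.    0.078 0.242]
1.85 [[256.1, 243.0], [357.9, 265.4]] [0.    0.088 0.24 ]
1.95 [[254.5, 247.7], [356.6, 270.4]] [0.    0.099 0.236]
2.05 [[253.1, 252.7], [355.3, 275.5]] [0.    0.109 0.232]
2.15 [[251.7, 257.8], [354.0, 280.8]] [0.    0.118 0.226]
2.25 [[250.5, 262.9], [352.8, 286.2]] [0.    0.127 0.22 ]
```

The lid is at about 1.94 rad with its tab folded over towards the carton: side view crease corner (123,150), tab band at (600,170) in the top view. I'll carry on pushing near the tips, over the top and down.

```bash

python3 -m creep '[[0,-0.1,-0.03,0,1],[0,-0.2,-0.06,0,1],[0,-0.32,-0.08,0,1],[0,-0.42,-0.07,0,1],[0,-0.52,-0.05,0,1],[0,-0.61,-0.03,0,1],[0,-0.72,0.03,0,1],[0,-0.72,0.03,0,1]]'
python3 -c 'from h import *;goto([0,.015,.235])
for n in("side",): cv2.imwrite(f"pics/{n}6.png",bot.capture(n)[:,:,::-1])'
```

```text
time: 12.82
position: [0.5543, 0.0488, 0.2397]
tool_rot: [-0.254, -3.13, 0.0]
ft_force: [-0.3, -0.4, -0.2]
finger_gap: -0.0003
finger_force: 0.0
t 12.82 carton [-0.0008  0.0262  0.2397] F [-0.3 -0.4 -0.2] gap -0.0003 shift [-0.007 -0.093  0.039] yaw 0.001 j6 0.02
```

```bash

python3 -m creep '[[0,-0.08,0.04,0,1],[0,-0.154,0.093,0,1],[0,-0.21,0.15,0,1],[0,-0.26,0.214,0,1],[0,-0.3,0.28,0,1],[0,-0.337,0.349,0,1],[0,-0.37,0.42,0,1],[0,-0.37,0.42,0,1]]'
python3 -c 'from h import *;goto([0,-.0225,.161])'
```

```text
time: 13.88
position: [0.5471, 0.0058, 0.1893]
tool_rot: [-0.253, -3.13, -0.0]
ft_force: [0.1, -0.6, -0.8]
finger_gap: -0.0003
finger_force: 0.0
t 13.88 carton [-0.0009 -0.0174  0.1893] F [ 0.1 -0.6 -0.8] gap -0.0003 shift [-0.007 -0.043  0.236] yaw 0.002 j6 -0.07
```

```bash

python3 -m creep '[[0,-0.02,0.08,0,1],[0,-0.03,0.12,0,1],[0,-0.03,0.12,0,1]]'
python3 -m creep '[[0,-0.01,0.06,0,1],[0,-0.01,0.1,0,1],[0,-0.01,0.1,0,1]]'
python3 -c 'from h import *;goto([0,-.0225,.161])'
```

```text
time: 14.25
position: [0.5468, 0.0024, 0.1754]
tool_rot: [-0.253, -3.131, -0.0]
ft_force: [0.5, 0.0, 0.5]
finger_gap: -0.0001
finger_force: 0.0
time: 14.62
position: [0.5465, 0.0013, 0.1633]
tool_rot: [-0.253, -3.131, -0.0]
ft_force: [0.2, 0.9, 0.1]
finger_gap: 0.0002
finger_force: 0.0
t 14.62 carton [-0.0007 -0.0219  0.1633] F [0.2 0.9 0.1] gap 0.0002 shift [-0.006 -0.005  0.019] yaw 0.002 j6 -0.08
```

```bash

python3 -m creep '[[0,0,0.03,0,1],[0,0,0.05,0,1],[0,0,0.05,0,1],[0,0,0.05,0,1]]'
python3 -c 'from h import *;goto([0,-.0225,.161])'
```

```text
time: 15.12
position: [0.5472, 0.0012, 0.1608]
tool_rot: [0.252, 3.129, -0.001]
ft_force: [-10.0, 1.4, 21.6]
finger_gap: -0.0001
finger_force: 10.7
t 15.12 carton [-0.     -0.022   0.1608] F [-10.    1.4  21.6] gap -0.0001 shift [-0.    -0.005 -0.002] yaw 0.002 j6 -0.08
```

Contact comes exactly at the shut height (TCP z 0.161) with no earlier resistance. I'll retreat and check the lid edge numerically.

```bash

python3 -m creep '[[0,0,-0.05,0,1],[0,0,-0.3,0,1],[0,0,-0.7,0,1],[0,0,-0.7,0,1]]'
python3 -m creep '[[0,0.4,-0.4,0,1],[0,0.8,-0.5,0,1],[0,0.8,-0.5,0,1]]'
python3 - <<'E'
from h import *
goto([0,0,.3])
ims={n:bot.capture(n) for n in('top','side','wrist')}
for n in ims: cv2.imwrite(f'pics/{n}7.png',ims[n][:,:,::-1])
t0=cv2.imread('pics/top0.png')[:,:,::-1]
def pix(im,n,P):
    u=proj(n,c2w(q,P))[0];return im[int(round(u[1])),int(round(u[0]))].tolist()
for x in(-.06,0,.06):
  print('x',x)
  for y in(.03,0,-.03,-.05,-.055,-.06,-.065,-.07,-.075,-.085): print(y,pix(ims['top'],'top',[x,y,.134]),pix(t0,'top',[x,y,.134]),'side',pix(ims['side'],'side',[x,y,.136]))
s=bot.get_state();M=R.from_rotvec(s['tool_rot']).as_matrix();c=bot.camera_info('wrist');W=ims['wrist']
def pw(P):
    l=np.linalg.inv(c['mount'])@np.r_[M.T@(c2w(q,P)[0]-s['position']),1]
    return (c['fx']*l[0]/l[2]+c['cx'],c['fy']*l[1]/l[2]+c['cy'])
for x in(-.08,-.05):
  for y in np.arange(-.04,-.09,-.005):
    u=np.round(pw([x,y,.134])).astype(int);print('w',x,round(y,3),u,W[u[1],u[0]].tolist() if 0<=u[0]<640 and 0<=u[1]<480 else None)
E
```

```text
time: 15.62
position: [0.5486, 0.0008, 0.2459]
tool_rot: [0.252, 3.125, -0.001]
ft_force: [-0.2, 0.2, 0.1]
finger_gap: 0.0004
finger_force: 0.0
time: 16.0
position: [0.5627, 0.0988, 0.3025]
tool_rot: [0.247, 3.131, 0.001]
ft_force: [0.5, -0.4, 0.0]
finger_gap: -0.0002
finger_force: 0.0
t 16.0 carton [-0.0007  0.0769  0.3025] F [ 0.5 -0.4  0. ] gap -0.0002 shift [-0.001 -0.641  0.02 ] yaw 0.004 j6 0.1
x -0.06
0.03 [246, 222, 156] [245, 223, 160] side [248, 203, 132]
0 [246, 223, 158] [133, 89, 61] side [247, 203, 129]
-0.03 [246, 224, 159] [225, 176, 122] side [247, 202, 129]
-0.05 [242, 204, 140] [241, 212, 150] side [245, 196, 127]
-0.055 [214, 159, 109] [191, 146, 103] side [233, 177, 116]
-0.06 [193, 138, 98] [175, 127, 92] side [148, 96, 62]
-0.065 [155, 100, 67] [137, 89, 62] side [132, 83, 48]
-0.07 [154, 98, 67] [137, 90, 63] side [129, 99, 34]
-0.075 [155, 101, 68] [136, 89, 61] side [129, 103, 36]
-0.085 [156, 101, 69] [138, 90, 61] side [126, 106, 26]
x 0
0.03 [238, 187, 124] [245, 219, 157] side [230, 167, 103]
0 [241, 193, 129] [175, 109, 63] side [233, 168, 102]
-0.03 [2
[... 1088 characters left out ...]

w -0.08 -0.05 [148 125] [237, 181, 124]
w -0.08 -0.055 [141 125] [75, 54, 35]
w -0.08 -0.06 [135 125] [153, 99, 66]
w -0.08 -0.065 [128 125] [125, 76, 51]
w -0.08 -0.07 [121 125] [127, 77, 51]
w -0.08 -0.075 [115 125] [130, 78, 52]
w -0.08 -0.08 [108 125] [131, 79, 54]
w -0.08 -0.085 [101 125] [130, 79, 52]
w -0.05 -0.04 [166 166] [240, 188, 128]
w -0.05 -0.045 [159 166] [239, 185, 127]
w -0.05 -0.05 [153 166] [238, 185, 126]
w -0.05 -0.055 [146 166] [72, 51, 34]
w -0.05 -0.06 [140 166] [154, 104, 69]
w -0.05 -0.065 [133 166] [120, 73, 51]
w -0.05 -0.07 [127 166] [113, 66, 45]
w -0.05 -0.075 [120 166] [113, 68, 45]
w -0.05 -0.08 [114 166] [113, 66, 44]
w -0.05 -0.085 [108 166] [112, 66, 44]
```

The lid ends at y ≈ -52 mm, followed by a dark gap, the rim and then bare table. The tab is therefore inside, and the robot is clear.

```bash
python3 -c '
from station import bot
print(bot.hand_in())'
```

```text
the job is handed in; nothing more can be done
None
```

I stood the toppled bottle upright between its neighbours, shut the lid with the tab tucked in behind the front panel, and handed the job in at about 16 s; no verdict came back, and I did not re-check the bottles after the lid closed or compare the bystanders before and after.

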